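Park the index plunger and swing the gearbox stand to its stop

ROBOT

A 6-joint arm with a two-finger parallel gripper is mounted at the origin on the work surface. World frame = base frame: x ahead of the robot, y to its left, z up, the work surface at z = 0. Lengths are in m, angles in degrees, forces in N, time in s.
With the tool pointing down it reaches from about 0.375 to 0.9 m from the base axis. Payload 3.1 kg.
Tool frame: the origin (TCP) lies midway between the tips of the shut fingers; the grasp point (between the pads) lies 19 mm behind it; z points along the fingers, y is the line along which they close (so a half turn about z gives the same grasp; the last joint's range is limited). The gripper opens to 87 mm and grips with 3 to 60 N. Pads are 19 mm wide; open, the fingers measure 117 mm over their backs; the gripper's body (75 mm by 190 mm) begins 51 mm behind the grasp point.
Start: joints at [66.492, 30.224, 82.088, -0, 67.689, -10.227], TCP at [0.144, 0.608, 0.192] pointing down, gripper open.
Joint ranges: [-176.69, 176.69], [-43.24, 126.21], [12.49, 139.97], [-82, 262], [0, 151.66], [-163.58, 163.58]. Speed limits (degrees/s): [159.86, 159.86, 180, 180, 180, 180].

INTERFACE

Orientations are given as [roll, pitch, yaw] about the fixed x, y, z axes, in that order (R = Rz(yaw) Ry(pitch) Rx(roll)).
In Python, from station import r, capture, get_calibration gives the robot as it stands.
- The arm moves only by the shell command python3 -m inch 'ROWS' [FORCE]. ROWS is JSON, one flat list of numbers, 7 for each row, row after row: the shift along the world's x, y, z in cm, then the turn, a rotation vector about the world's x, y, z in rad, then the gripper command: -1 is fully open, 1 is shut, values between are in proportion. In form: [tx, ty, tz, wx, wy, wz, jaw, tx, ty, tz, wx, wy, wz, jaw, ...]. A call has 1 to 8 rows; each row shifts and turns the commanded pose from where the row before left it; what a row does not reach is not made up. A row lasts 1/8 s, in which the tool goes at most 62.5 mm and 10.7 degrees, less where a joint would pass 70% of its speed; a pose out of reach is approached as far as the arm can. A call with a gripper value outside its range is refused whole. The fingers move at their own pace and stop on an object; FORCE is the grip in N (left out, the last holds). Time passes only in rows, so rows that do not move let the fingers close. It gives the time, the measured TCP pose, the force, the opening and the grip force at its end, in the units of the state.
- r.state(): the state, without advancing time (a new reading comes with each control period).
- capture(name): name is "side" or "top" or "wrist"; returns (picture, depth): 384x512x3 uint8, blue, green, red; 384x512 float32, m along the optical axis (not along the pixel's ray), 0 where there is no reading.
- get_calibration(name): a dict with "fx", "fy", "cx", "cy" (pixels), "k1" (the pictures are not rectified: a ray, as slopes to the right and down, at radius r is drawn at 1 + k1 r^2 times it, then the intrinsics apply), "cam_to_world" (4x4, takes a point from camera to world coordinates); the wrist camera has in their place "mount" (4x4, takes a point from camera to tool coordinates, whose origin is the TCP and whose axes are the flange's). Camera axes: x right, y down, z forward; pixel columns grow to the right and rows downward; lengths in m; the calibration is good to about 2 mm. A picture is of the moment at which its call begins: read the wrist's pose just before it. get_calibration takes no time and is no camera call.
- r.hand_in(): hands the job in; it is judged then, once.
The state is a dict: "time": time; "q": joint angles; "joint_vel": joint speeds; "joint_efforts": joint torques, N m; "tool_pos": TCP position; "tcp_rot": TCP orientation; "force": force on the tool from outside, world axes, zero at the start; "torque": the same for the moment, N m; "gripper_width": finger opening in m; "grip_force": force on a finger pad.
Only numpy, scipy, OpenCV 4.12 (cv2) and the standard library are available. Lean on these libraries where they do the work, as an engineer would, in place of code of your own. Each camera call takes 0.05 s, during which the arm holds its last target. There are 200 camera calls.

TASK

First lay the spanner, which lies in the way of the gearbox stand's outrigger, flat in the steel tray. Then pull up the stand's sprung index plunger by its T-handle, twist it counter-clockwise (seen from above) into its rest notch so that it stays up by itself, and let go. Then, with the plunger left parked, swing the turntable counter-clockwise all the way round to its stop; never let the outrigger strike the spanner, and leave the tin, the bearing and the gear where they are.

Things in the scene. Friction and masses are not known exactly. Their poses are not given: they have to be found in the camera images.
- stand: Fixed: steel base (radius 92), turntable disc (radius 115, 45 to 62 mm above the bench) and grey casting (radius 56, top 172 mm). Origin: on the turntable's vertical axis at bench height; z up. In its frame the index plunger stands at radius 133, direction 135 degrees (counter-clockwise from x); its bracket reaches radius 183, height 80; a stop block 58 high stands at radius 134, direction -42 degrees.
- table_swing (a joint): Turntable angle, rad, counter-clockwise from above. 0 = start, locked by the plunger's nose between two lugs on the rim (play about 0.02 rad); 1.00 = against its stop. Turns only with the plunger raised 14 mm or more; then about 3 to 6 N at the post moves it (friction 0.5 N m, some damping) and it stays where left.
- turntable: The turning part of the stand: disc, casting, outrigger arm and post. Origin: on its axis, 45 mm above the bench; turns with it.
- push_post (a point): Upright steel post at the end of the turntable's outrigger arm, to push it by. The point: centre of its top, 115 mm above the bench, at radius 185 from the axis; at swing 0 in direction -113 degrees of the stand's frame. Rubber foot radius 16 up to 16 mm above the bench, then radius 11 up to 115 mm. The arm to the disc: 30 wide, 45 to 57 mm above the bench.
- plunger: Black T-handle bar on top of the sprung index plunger, 80 long (its x axis), 14 wide (y), 18 high (z). Origin: the bar's centre, on the plunger's vertical axis, 149 mm above the bench when the plunger is down; it rises and turns with the plunger. Under it a stem of radius 11, and a castellated steel collar (radius 26) whose top is 104 mm above the bench.
- plunger_lift (a joint): How far the plunger is pulled up, m. 0 = down (locking), 0.028 = top of its travel. A spring pulls it down with about 6 N at 0 and 13 N at the top. Turning is free only above 0.023 (the cross pin must clear the collar's teeth, 22 mm); let go in the rest notch it settles at about 0.016 to 0.018.
- plunger_twist (a joint): Angle of the T-handle, rad, counter-clockwise from above positive: 0 = as locked (cross pin over the deep slot, bar along the radius of the turntable), about 0.9 to 1.15 = over the rest notch (centre at 1.05), 1.15 = end of its turn.
- spanner: Plain steel spanner lying on the bench in the path of the post's foot, 160 long (its x axis), 12 thick, shank 20 wide over the middle 90 mm, heads 38 to 40 wide at both ends (ring end at +x, open jaws at -x); about 0.24 kg. Origin: middle of its underside, near its centre of mass; z up.
- tray: Fixed low dark steel tray, open on top, outside 250 (its x axis) by 150 (y), walls 22 high and 4 thick, floor 4 thick. Origin: centre of its underside, on the bench.
- tin: Bystander: grey paint tin, radius 33, 95 high, standing. Origin: centre of its underside.
- bearing: Bystander: flat steel bearing ring, radius 42, 22 high. Origin: centre of its underside.
- gear: Bystander: dark steel stepped gear lying flat, radius 48, 42 high. Origin: centre of its underside.

How it is judged:
By the outcome, as a careful person would: the job done as asked, in the order asked, and still so for the second after the job is handed in, with the robot touching nothing.
It also fails if it takes over 72 s, if anything falls off the work surface, if the arm or the gripper's body presses on something with over 40 N, if the wrist force passes 120 N, or if a joint passes its speed limit or range.

## Working session

There is one attempt and no reset: what is moved stays moved. The work goes in short steps, Python scripts to look and compute and a shell command to move; the robot and the scene stay as the last step left them, time stands still between calls to the robot, and variables do not carry over. Pictures are saved under pics/ and viewed, at most 10 in all, crops included, and the job is handed in when it is done.

```bash
mkdir -p pics
cat > h.py <<'E'
import numpy as np, cv2, json
from station import r, capture, get_calibration
def px2w(cal,depth,u,v,M=None,z=None):
    K=np.array([[cal['fx'],0,cal['cx']],[0,cal['fy'],cal['cy']],[0,0,1.]])
    p=cv2.undistortPoints(np.array([[[u,v]]],float),K,np.array([cal['k1'],0,0,0.]))[0,0]
    M=np.array(cal['cam_to_world'] if M is None else M)
    if z is not None:
        d=M[:3,:3]@np.array([p[0],p[1],1]); t=(z-M[2,3])/d[2]
        return M[:3,3]+t*d
    dd=depth[int(round(v)),int(round(u))]
    return (M@np.array([p[0]*dd,p[1]*dd,dd,1]))[:3]
E
python3 - <<'E'
from h import *
for n in('top','side'):
    p,d=capture(n); cv2.imwrite(f'pics/{n}0.png',cv2.resize(p,(800,600))); np.savez(f'{n}0.npz',p=p,d=d)
    print(n,{k:np.round(v,3).tolist() for k,v in get_calibration(n).items()})
print(r.state())
E
```

```text
top {'fx': 426.507, 'fy': 426.507, 'cx': 254.182, 'cy': 198.048, 'k1': 0.026, 'cam_to_world': [[-0.013, -0.991, 0.137, 0.423], [-1.0, 0.01, -0.021, 0.052], [0.019, -0.137, -0.99, 1.072], [0.0, 0.0, 0.0, 1.0]]}
side {'fx': 376.946, 'fy': 376.946, 'cx': 254.737, 'cy': 192.342, 'k1': -0.114, 'cam_to_world': [[-0.977, -0.124, 0.175, 0.415], [-0.214, 0.644, -0.735, 0.717], [-0.021, -0.755, -0.655, 0.69], [0.0, 0.0, 0.0, 1.0]]}
{'time': 0.1, 'q': array([ 6.64902414e+01,  3.02733831e+01,  8.21485809e+01,  2.91440255e-04,
        6.76890064e+01, -1.02270153e+01]), 'joint_vel': array([ 0.11170052, -0.05190761, -0.11409144, -0.01345915, -0.07513902,
       -0.00874533]), 'joint_efforts': array([-1.05602192e-04, -4.40987742e+01, -1.77149767e+01,  6.34575030e-02,
        5.34261914e-02, -6.09836593e-05]), 'tool_pos': array([0.1432772 , 0.60762711, 0.19157487]), 'tcp_rot': array([-1.79890841e+02, -1.99677704e-02,  1.66717127e+02]), 'force': array([-0.9785637 , -0.0086086 ,  0.97321505]), 'torque': array([0.00781551, 0.00099331, 0.02543223]), 'grip_force': 0.0, 'gripper_width': 0.08725690636847849}
```

View pics/top0.png

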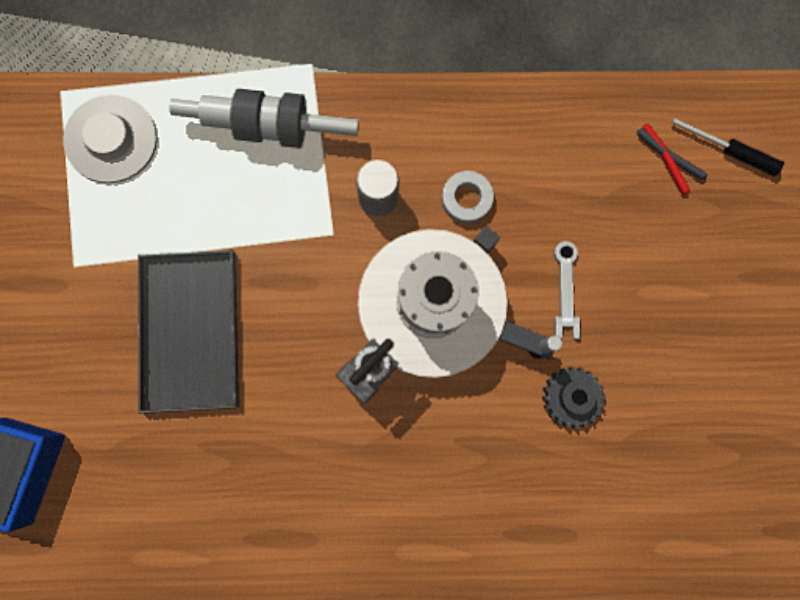

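View pics/side0.png

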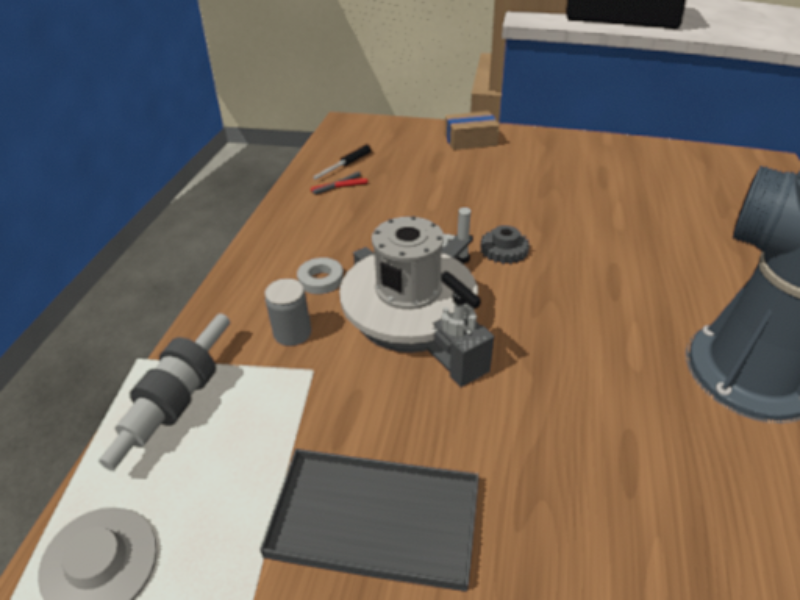

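The top view (800x600) shows the spanner with its ring at (566,252) and jaws at (568,330). The post top is at (555,343), the T-bar runs from (352,381) to (389,345), and the tray is centred at (188,332). The gear is at (576,398), the bearing at (468,196) and the tin at (378,180).

Run:
```python
from h import *
c=get_calibration('top'); D=np.load('top0.npz')['d']
f=lambda u,v,z:np.round(px2w(c,D,u*.64,v*.64,z=z),4)
for n,u,v,z in [('ring',566,252,.012),('shankmid',567,292,.012),('shank_lo',567.5,312,.012),('jaw',568,328,.012),('shankup',566,268,.012),('post',555,343,.115),('casttop',438,291,.172),('disc',432.5,303,.062),('bar1',352,381,.158),('bar2',389,345,.158),('tray tl',139,253,.022),('tr',235,251,.022),('br',239,411,.022),('bl',139,411,.022),('gear',578,398,.042),('bearing',468,196,.022),('tin',378,176,.095),('stop',487,238,.058)]:
    print(n,f(u,v,z),np.round(px2w(c,D,u*.64,v*.64),3)[2])
p=np.load('top0.npz')['p']
cv2.imwrite('pics/crop1.png',cv2.resize(p[140:290,200:400],(800,600),interpolation=cv2.INTER_CUBIC))
```

```text
ring [ 0.6605 -0.2469  0.012 ] 0.013
shankmid [ 0.5944 -0.2455  0.012 ] 0.011
shank_lo [ 0.5618 -0.2447  0.012 ] 0.014
jaw [ 0.5359 -0.2443  0.012 ] 0.002
shankup [ 0.6339 -0.2457  0.012 ] 0.013
post [ 0.5033 -0.1956  0.115 ] 0.117
casttop [ 0.5716 -0.0233  0.172 ] 0.171
disc [ 0.5713 -0.0236  0.062 ] 0.17
bar1 [0.4508 0.0956 0.158 ] 0.158
bar2 [0.4994 0.0446 0.158 ] 0.157
tray tl [0.6622 0.4395 0.022 ] 0.0
tr [0.6644 0.2881 0.022 ] 0.009
br [0.4112 0.2768 0.022 ] -0.0
bl [0.4136 0.4296 0.022 ] 0.02
gear [ 0.4244 -0.2459  0.042 ] 0.041
bearing [ 0.753  -0.0881  0.022 ] -0.001
tin [0.7623 0.0579 0.095 ] 0.097
stop [ 0.6736 -0.1112  0.058 ] 0.058
```

View pics/crop1.png

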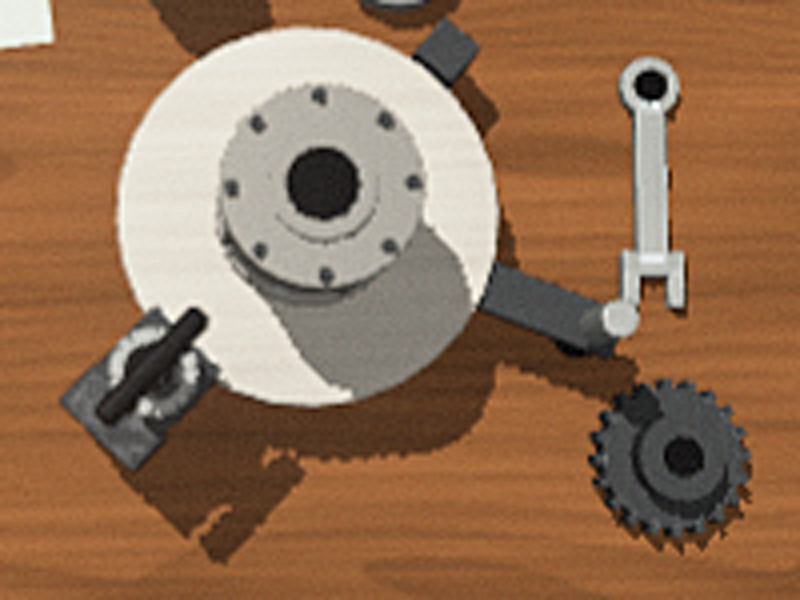

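The enlarged crop agrees: the spanner lies along world x, centred near (0.597,-0.2455), and the jaws nearly touch the post. Stand centre is about (0.5715,-0.0235) with yaw about 1.4°, and the bar centre is at (0.475,0.069). I'll move above the spanner.

```bash
python3 -m inch '[2.8,-5.3,1,0,0,0.013,-1,2.8,-5.3,1,0,0,0.013,-1,2.8,-5.3,0,0,0,0.013,-1,2.8,-5.3,0,0,0,0.013,-1,2.8,-5.3,0,0,0,0.013,-1,2.8,-5.3,0,0,0,0.013,-1,2.8,-5.3,0,0,0,0.013,-1,2.8,-5.3,0,0,0,0.013,-1]' 30
python3 -m inch '[2.8,-5.3,0,0,0,0.013,-1,2.8,-5.3,0,0,0,0.013,-1,2.8,-5.3,0,0,0,0.013,-1,2.8,-5.3,0,0,0,0.013,-1,2.8,-5.3,0,0,0,0.013,-1,2.8,-5.3,0,0,0,0.013,-1,2.8,-5.3,0,0,0,0.013,-1,3.4,-5.8,0,0,0,0.013,-1]'
python3 -m inch '[0,0,0,0,0,0,-1,0,0,0,0,0,0,-1]'
```

```text
time: 1.1
tool_pos: [0.3681, 0.1825, 0.2124]
tcp_rot: [180.0, 0.0, 172.7]
force: [0.2, 0.5, 0.7]
gripper_width: 0.0872
grip_force: 0.0
time: 2.1
tool_pos: [0.5954, -0.2422, 0.2119]
tcp_rot: [180.0, -0.1, 178.6]
force: [0.8, 0.7, 0.5]
gripper_width: 0.0872
grip_force: 0.0
time: 2.35
tool_pos: [0.5941, -0.24, 0.2114]
tcp_rot: [179.9, -0.1, 178.6]
force: [-0.0, 0.4, -0.0]
gripper_width: 0.0872
grip_force: 0.0
```

```bash
cat >> h.py <<'E'
from scipy.spatial.transform import Rotation as R
def wristM():
    s=r.state(); T=np.eye(4); T[:3,:3]=R.from_euler('xyz',s['tcp_rot'],degrees=True).as_matrix(); T[:3,3]=s['tool_pos']
    return T@np.array(get_calibration('wrist')['mount'])
E
python3 - <<'E'
from h import *
M=wristM(); p,d=capture('wrist'); np.savez('w1.npz',p=p,d=d,M=M); cv2.imwrite('pics/w1.png',cv2.resize(p,(800,600)))
s=r.state(); print(s['tool_pos'],s['tcp_rot'],s['q'])
E
```

```text
[ 0.59406006 -0.23927793  0.21175219] [ 1.79904497e+02 -1.23483168e-01  1.78656697e+02] [-3.19299390e+01  3.03930861e+01  7.83789325e+01  2.04518476e-02
  7.13828801e+01 -1.20593089e+02]
```

View pics/w1.png

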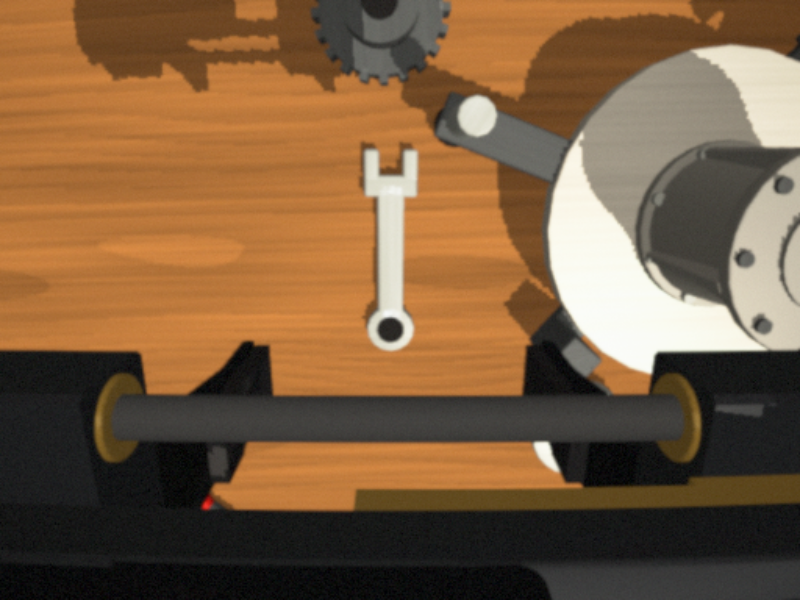

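The wrist view shows the spanner clear of everything: ring (390,330), jaw tips (371,151) and (410,151), shank edges about x=378–403. The post top is at (476,116).

Run:
```python
from h import *
c=get_calibration('wrist'); W=np.load('w1.npz'); M=W['M']
for n,u,v,z in [('ring',390,330,.012),('ringend',390,351,.012),('jawend',391,150,.012),('shL',377,240,.012),('shR',403.5,240,.012),('post',477,116,.115)]:
    print(n,np.round(px2w(c,W['d'],u*.64,v*.64,M=M,z=z),4))
```

```text
ring [ 0.6613 -0.2471  0.012 ]
ringend [ 0.6796 -0.2476  0.012 ]
jawend [ 0.5205 -0.2425  0.012 ]
shL [ 0.5875 -0.2551  0.012 ]
shR [ 0.588  -0.2347  0.012 ]
post [ 0.5038 -0.1949  0.115 ]
```

```bash
python3 -m inch '[0.3,-0.25,-5,0,0,-0.01,-1,0.2,-0.2,-5,0,0,0,-1,0,0,-5,0,0,0,-1,0,0,-3,0,0,0,-1,0,0,-1.5,0,0,0,-1,0,0,0,0,0,0,-1,0,0,0,0,0,0,-1]' 30
```

```text
time: 3.28
tool_pos: [0.6013, -0.2454, 0.0192]
tcp_rot: [-179.9, 0.1, 178.1]
force: [0.4, -0.2, -0.2]
gripper_width: 0.0871
grip_force: 0.0
```

```bash
python3 -m inch '[0,0,-1,0,0,0,-1,0,0,-0.5,0,0,0,-1,0,0,0,0,0,0,1,0,0,0,0,0,0,1,0,0,0,0,0,0,1,0,0,0,0,0,0,1,0,0,0,0,0,0,1,0,0,0,0,0,0,1]' 40
```

```text
time: 4.28
tool_pos: [0.6002, -0.2452, 0.0025]
tcp_rot: [-180.0, 0.0, 178.1]
force: [0.3, 0.0, 0.3]
gripper_width: 0.0351
grip_force: 0.0
```

```bash
python3 -m inch '[0,0,0,0,0,0,1,0,0,0,0,0,0,1,0,0,0,0,0,0,1,0,0,0,0,0,0,1]'
python3 -m inch '[0,0,2,0,0,0,1,0,0,3,0,0,0,1,0,0,4,0,0,0,1,0,0,5,0,0,0,1,0,0,5,0,0,0,1,0,0,3,0,0,0,1]'
```

```text
time: 4.78
tool_pos: [0.6002, -0.2451, 0.0024]
tcp_rot: [180.0, 0.0, 178.1]
force: [-0.1, -0.2, -0.5]
gripper_width: 0.0017
grip_force: 0.0
time: 5.52
tool_pos: [0.6012, -0.2458, 0.2275]
tcp_rot: [-179.8, 0.3, 178.1]
force: [0.5, -0.5, 0.8]
gripper_width: 0.0004
grip_force: 0.0
```

The fingers closed to 0 mm, so the grasp missed. I'll look.

Run:
```python
from h import *
M=wristM(); p,d=capture('wrist'); np.savez('w2.npz',p=p,d=d,M=M)
q,e=capture('top'); np.savez('t2.npz',p=q,d=e)
cv2.imwrite('pics/w2.png',np.vstack([cv2.resize(p,(400,300)),cv2.resize(q[140:290,200:400],(400,300))]))
print(np.array(get_calibration('wrist')['mount']).round(3), r.state()['tool_pos'])
```

```text
[[ 0.001 -0.963 -0.268  0.074]
 [ 1.     0.     0.001 -0.001]
 [-0.001 -0.268  0.963 -0.192]
 [ 0.     0.     0.     1.   ]] [ 0.60276668 -0.24661928  0.22881004]
```

View pics/w2.png

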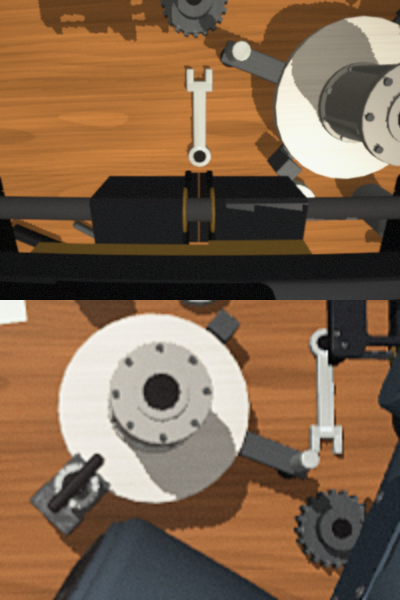

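The spanner appears unmoved, with its ring under the fingers at about (200,156) in the upper half. I'll check the height and the spanner's position.

Run:
```python
from h import *
c=get_calibration('wrist'); W=np.load('w2.npz'); M=W['M']; d=W['d']
for n,u,v in [('ring',200,150),('bench',100,100),('bench',120,60),('shank',198,110),('disc',300,100),('post',238,50)]:
    print(n,np.round(px2w(c,d,u*1.28,v*1.28,M=M),4))
mt=np.array(c['mount'])
print('ring z=.012',px2w(c,d,200*1.28,156*1.28,M=M,z=.012).round(4),'jaw',px2w(c,d,200*1.28,68*1.28,M=M,z=.012).round(4))
# fingers in tool frame
for f in('w1','w2'):
    D=np.load(f+'.npz')['d']; 
    pts=np.array([px2w(c,D,u,v,M=mt) for v in range(210,310,3) for u in range(80,440,2) if 0.02<D[v,u]<.25])
    if len(pts):
        print(f,len(pts),'tool max z',np.sort(pts[:,2])[-8:].round(3)); b=pts[np.argsort(pts[:,2])[-12:]]; print(b.round(3).tolist())
```

```text
ring [ 0.6498 -0.2458  0.0122]
bench [ 0.5628 -0.4064  0.0006]
bench [ 0.502  -0.3663  0.0015]
shank [ 0.5833 -0.2469  0.0116]
disc [ 0.5665 -0.1046  0.0633]
post [ 0.5026 -0.1987  0.115 ]
ring z=.012 [ 0.6603 -0.2462  0.012 ] jaw [ 0.519  -0.2417  0.012 ]
w1 3091 tool max z [-0.031 -0.031 -0.031 -0.031 -0.031 -0.031 -0.031 -0.03 ]
[[0.011, -0.049, -0.032], [0.011, -0.052, -0.032], [0.011, 0.049, -0.032], [-0.006, -0.044, -0.031], [0.006, -0.044, -0.031], [0.009, 0.043, -0.031], [0.009, -0.044, -0.031], [0.002, -0.044, -0.031], [-0.008, -0.044, -0.031], [0.008, 0.043, -0.031], [0.007, -0.044, -0.031], [-0.007, 0.043, -0.03]]
w2 4294 tool max z [-0.032 -0.032 -0.032 -0.032 -0.032 -0.032 -0.032 -0.032]
[[0.01, 0.002, -0.033], [0.01, 0.001, -0.033], [0.012, -0.007, -0.033], [0.012, 0.007, -0.032], [0.012, 0.008, -0.032], [0.01, 0.004, -0.032], [0.012, 0.006, -0.032], [0.01, -0.004, -0.032], [0.01, 0.003, -0.032], [0.01, -0.0, -0.032], [0.01, 0.005, -0.032], [0.01, -0.005, -0.032]]
```

The spanner has not moved. Depth shows the real fingertips end about 31 mm short of the reported TCP, so the fingers shut above the spanner. I'll redo it about 30 mm lower, watching the force.

```bash
python3 -m inch '[-0.1,0.1,-5,0,0,0,-0.5,-0.1,0,-5,0,0,0,-0.5,0,0,-5,0,0,0,-0.5,0,0,-4,0,0,0,-0.5,0,0,-3,0,0,0,-0.5,0,0,-1,0,0,0,-0.5,0,0,0,0,0,0,-0.5]' 40
python3 -m inch '[0,0,-0.5,0,0,0,-0.5,0,0,-0.5,0,0,0,-0.5,0,0,-0.5,0,0,0,-0.5,0,0,-0.5,0,0,0,-0.5,0,0,0,0,0,0,-0.5]'
```

```text
time: 6.5
tool_pos: [0.5977, -0.2439, -0.008]
tcp_rot: [180.0, -0.1, 178.1]
force: [1.1, 0.4, 0.2]
gripper_width: 0.061
grip_force: 0.0
time: 7.12
tool_pos: [0.5977, -0.2439, -0.0281]
tcp_rot: [180.0, -0.1, 178.1]
force: [-1.4, -0.5, -0.1]
gripper_width: 0.0648
grip_force: 0.0
```

```bash
python3 -m inch '[0,0,0,0,0,0,1,0,0,0,0,0,0,1,0,0,0,0,0,0,1,0,0,0,0,0,0,1,0,0,0,0,0,0,1,0,0,0,0,0,0,1,0,0,0,0,0,0,1]' 40
```

```text
time: 8.0
tool_pos: [0.5982, -0.2443, -0.0275]
tcp_rot: [-180.0, 0.0, 178.1]
force: [0.0, -0.9, -0.6]
gripper_width: 0.0194
grip_force: 40.0
```

Gripped at 19.4 mm width with 40 N. Next: lift and carry to the tray.

```bash
python3 -m inch '[0,0,1,0,0,0,1,0,0,3,0,0,0,1,0,0,5,0,0,0,1,0,0,5,0,0,0,1,0,0,5,0,0,0,1,0,0,5,0,0,0,1,0,0,0,0,0,0,1]'
python3 -m inch '[-0.5,5,0,0,0,0.006,1,-0.5,5,0,0,0,0.006,1,-0.5,5,0,0,0,0.006,1,-0.5,5,0,0,0,0.006,1,-0.5,5,0,0,0,0.006,1,-0.5,5,0,0,0,0.006,1,-0.5,5,0,0,0,0.006,1,-0.5,5,0,0,0,0.006,1]'
python3 -m inch '[-0.5,5,0,0,0,0.006,1,-0.5,5,0,0,0,0.006,1,-0.5,5,0,0,0,0.006,1,-0.5,5,0,0,0,0.006,1,0,0,-4,0,0,0,1,0,0,-4,0,0,0,1,0,0,-4,0,0,0,1,0,0,0,0,0,0,1]'
```

```text
time: 8.88
tool_pos: [0.6009, -0.2456, 0.2179]
tcp_rot: [-179.7, 0.5, 178.1]
force: [-0.3, -0.9, -3.8]
gripper_width: 0.0196
grip_force: 40.0
time: 9.88
tool_pos: [0.556, 0.1573, 0.2105]
tcp_rot: [-180.0, -0.2, -179.2]
force: [0.4, -0.1, -2.5]
gripper_width: 0.0194
grip_force: 40.0
time: 10.88
tool_pos: [0.5332, 0.3538, 0.0871]
tcp_rot: [-179.7, -0.7, -177.8]
force: [0.6, 0.8, -2.6]
gripper_width: 0.0191
grip_force: 40.0
```

```bash
python3 -m inch '[0.2,0.4,-3,0,0,0,1,0.1,0,-3,0,0,0,1,0,0,-2,0,0,0,1,0,0,-1,0,0,0,1,0,0,0,0,0,0,1,0,0,0,0,0,0,1]'
```

```text
time: 11.62
tool_pos: [0.5421, 0.3602, 0.0036]
tcp_rot: [180.0, 0.1, -177.8]
force: [-0.4, 0.3, -3.2]
gripper_width: 0.0192
grip_force: 40.0
```

```bash
python3 -m inch '[0,0,-1,0,0,0,1,0,0,-0.8,0,0,0,1,0,0,-0.5,0,0,0,1,0,0,-0.4,0,0,0,1,0,0,0,0,0,0,1,0,0,0,0,0,0,1]'
```

```text
time: 12.38
tool_pos: [0.5408, 0.3597, -0.0235]
tcp_rot: [-180.0, -0.0, -177.8]
force: [-1.7, -1.4, 4.4]
gripper_width: 0.0194
grip_force: 40.0
```

Touched down on the floor of the tray. Release, rise, and go above the plunger.

```bash
python3 -m inch '[0,0,0,0,0,0,0,0,0,0,0,0,0,0,0,0,0,0,0,0,0,0,0,0,0,0,0,0,0,0.5,0,0,0,0,0,0,2,0,0,0,0,0,0,4,0,0,0,0,0,0,5,0,0,0,0]'
python3 -m inch '[0,0,5,0,0,-0.1,0,0,0,5,0,0,-0.1,0,-1.1,-4.8,2,0,0,-0.11,0,-1.1,-4.8,0,0,0,-0.11,0,-1.1,-4.8,0,0,0,-0.11,0,-1.1,-4.8,0,0,0,-0.11,0,-1.1,-4.8,0,0,0,-0.11,0,-1.1,-5.0,0,0,0,-0.1,0]'
python3 -m inch '[0,0,0,0,0,0,0,0,0,0,0,0,0,0]'
python3 - <<'E'
from h import *
M=wristM(); p,d=capture('wrist'); np.savez('w3.npz',p=p,d=d,M=M)
q,e=capture('top'); np.savez('t3.npz',p=q,d=e)
cv2.imwrite('pics/w3.png',np.vstack([cv2.resize(p,(400,300)),cv2.resize(q[120:290,60:287],(400,300))]))
s=r.state(); print(s['tool_pos'],s['tcp_rot'],s['q'])
E
```

```text
time: 13.38
tool_pos: [0.4786, 0.0926, 0.0977]
tcp_rot: [177.5, -1.9, 130.7]
force: [6.7, 115.0, 4.8]
gripper_width: 0.0193
grip_force: 50.6
time: 13.62
tool_pos: [0.4799, 0.0961, 0.0978]
tcp_rot: [177.6, -1.5, 131.7]
force: [14.4, 105.0, -0.5]
gripper_width: 0.0275
grip_force: 48.2
[0.4806678  0.09682987 0.09784002] [177.53923567  -1.45393371 131.80884417] [ -3.65024274  28.12189763 107.51071372   4.01233077  43.74652257
 -48.31192765]$: bad value
```

View pics/w3.png

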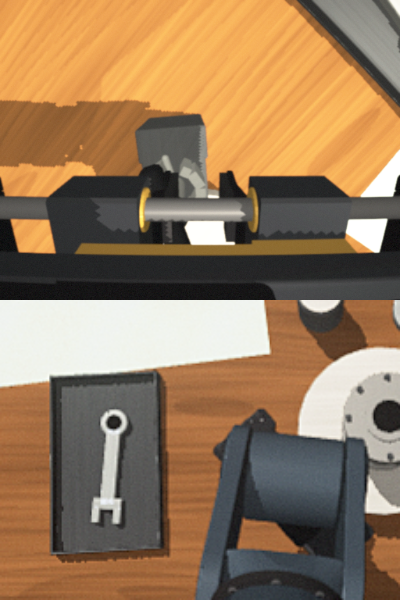

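The first call was refused because I had miscounted its values, so the tool travelled low and a finger is now pressing on the T-handle (105 N on the wrist, +y). The spanner still went into the tray. I'm backing off along +y straight away.

```bash
python3 -m inch '[0,1.5,0,0,0,0,0,0,1.5,0,0,0,0,0,0,1,0,0,0,0,0,0,0,0,0,0,0,0]'
```

```text
time: 14.22
tool_pos: [0.4828, 0.1127, 0.0975]
tcp_rot: [179.2, 0.5, 133.5]
force: [6.8, 8.7, 2.6]
gripper_width: 0.0436
grip_force: 7.6
```

```bash
python3 -m inch '[0,1,0,0,0,0,0,0,1,0,0,0,0,0,0,0,0,0,0,0,0]'
python3 -m inch '[0,0,3,0,0,0,0,0,0,4,0,0,0,0,0,0,3,0,0,0,0,0,0,2,0,0,0,0,0,0,0,0,0,0,0]'
python3 - <<'E'
from h import *
M=wristM(); p,d=capture('wrist'); np.savez('w4.npz',p=p,d=d,M=M)
q,e=capture('side'); np.savez('s4.npz',p=q,d=e)
t,f=capture('top'); np.savez('t4.npz',p=t,d=f)
cv2.imwrite('pics/w4.png',np.hstack([cv2.resize(p,(400,300)),cv2.resize(q,(400,300))]))
s=r.state(); print(s['tool_pos'],s['tcp_rot'])
c=get_calibration('top')
for u,v in [(115,422),(110,465),(103,505)]:
    uu,vv=60+u*227/400,120+(v-300)*170/300; print(px2w(c,f,uu,vv).round(4))
E
```

```text
time: 14.6
tool_pos: [0.4744, 0.1304, 0.0953]
tcp_rot: [-180.0, -0.0, 133.6]
force: [0.0, -0.5, -0.2]
gripper_width: 0.0432
grip_force: 0.0
time: 15.22
tool_pos: [0.4759, 0.1296, 0.2166]
tcp_rot: [179.9, 0.1, 133.5]
force: [0.2, 0.6, 0.5]
gripper_width: 0.0433
grip_force: 0.0
[0.47407776 0.12959664 0.21430464] [-1.79884951e+02 -9.26438866e-02  1.33471372e+02]
[0.5931 0.3488 0.0205]
[0.5334 0.3564 0.0123]
[0.4775 0.3638 0.0143]
```

View pics/w4.png

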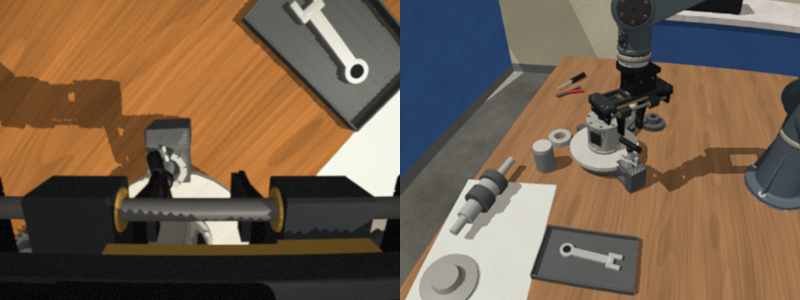

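The spanner lies flat inside the tray. The T-bar is still along the radius. I'll move over the bar and descend.

```bash
python3 -m inch '[0,-3,0,0,0,0,0,0.1,-3,0,0,0,0,0,0,0,0,0,0,0,0,0,0,-3,0,0,0,0,0,0,-2,0,0,0,0,0,0,0,0,0,0,0,0,0,0,0,0,0,0]'
python3 - <<'E'
from h import *
M=wristM(); p,d=capture('wrist'); s=r.state(); print(s['tool_pos'],s['tcp_rot'],s['gripper_width'])
c=get_calibration('wrist')
# points with bar-top height
P=np.array([px2w(c,d,u,v,M=M) for v in range(0,384,2) for u in range(150,370,2) if d[v,u]>.1 and p[v,u].max()<90])
k=(abs(P[:,2]-.157)<.006)&(np.hypot(P[:,0]-.475,P[:,1]-.069)<.05); Q=P[k]; print(len(Q))
if len(Q): 
    a=np.array([np.cos(np.radians(-46.4)),np.sin(np.radians(-46.4))]); n=np.array([-a[1],a[0]])
    X=(Q[:,:2]-s['tool_pos'][:2]); print('along',np.percentile(X@a,[1,50,99]),'across',np.percentile(X@n,[1,50,99]))
E
```

```text
time: 16.25
tool_pos: [0.4764, 0.0703, 0.1656]
tcp_rot: [180.0, -0.0, 133.5]
force: [0.8, 0.2, 0.2]
gripper_width: 0.0435
grip_force: 0.0
[0.47669493 0.07021243 0.16597497] [1.79949587e+02 4.09658680e-02 1.33508739e+02] 0.04366062423234945
518
along [-0.03761101 -0.00837371  0.02751817] across [-0.01322555 -0.00198236  0.00995806]
```

```bash
python3 -m inch '[-0.15,-0.15,-3,0,0,0,0,0,0,-2,0,0,0,0,0,0,-1.6,0,0,0,0,0,0,0,0,0,0,0,0,0,0,0,0,0,0]' 
python3 -m inch '[0,0,0,0,0,0,1,0,0,0,0,0,0,1,0,0,0,0,0,0,1,0,0,0,0,0,0,1,0,0,0,0,0,0,1]' 60
```

```text
time: 16.92
tool_pos: [0.4756, 0.0684, 0.1004]
tcp_rot: [179.9, 0.1, 133.5]
force: [0.8, -0.4, 0.2]
gripper_width: 0.0438
grip_force: 0.0
time: 17.55
tool_pos: [0.4773, 0.0692, 0.0999]
tcp_rot: [179.7, 0.1, 133.4]
force: [5.1, 4.8, -1.2]
gripper_width: 0.0139
grip_force: 58.5
```

```bash
python3 -m inch '[0.15,0.1,0.5,0,0,0,1,0,0,0.7,0,0,0,1,0,0,0.7,0,0,0,1,0,0,0.7,0,0,0,1,0,0,0,0,0,0,1,0,0,0,0,0,0,1]'
```

```text
time: 18.3
tool_pos: [0.4771, 0.0694, 0.125]
tcp_rot: [179.9, 0.1, 133.5]
force: [5.8, 1.3, -14.1]
gripper_width: 0.0141
grip_force: 58.5
```

```bash
python3 -m inch '[0.1,0,0.1,0,0,0,1,0,0,0,0,0,0.13,1,0,0,0,0,0,0.13,1,0,0,0,0,0,0.13,1]'
python3 -m inch '[0,0,0,0,0,0.13,1,0,0,0,0,0,0.13,1,0,0,0,0,0,0.13,1,0,0,0,0,0,0.13,1,0,0,0,0,0,0.14,1,0,0,0,0,0,0,1,0,0,0,0,0,0,1]'
python3 -c "
from station import r;s=r.state();print(s['force'],s['torque'],s['q'])"
```

```text
time: 18.8
tool_pos: [0.4769, 0.0693, 0.1256]
tcp_rot: [-180.0, -0.0, 156.0]
force: [5.1, 0.7, -14.2]
gripper_width: 0.0143
grip_force: 58.8
time: 19.68
tool_pos: [0.4769, 0.0691, 0.1259]
tcp_rot: [-180.0, -0.1, -166.5]
force: [5.0, 0.1, -14.9]
gripper_width: 0.0142
grip_force: 59.1
[  5.00945956   0.14494789 -14.90541111] [-0.16746653 -0.77991132 -0.01253591] [-5.05894240e+00  2.52411944e+01  1.06140903e+02 -3.55835487e-02
  4.86627608e+01 -1.08575134e+02]
```

```bash
python3 -m inch '[0,0,-0.3,0,0,0,1,0,0,-0.3,0,0,0,1,0,0,-0.25,0,0,0,1,0,0,0,0,0,0,1,0,0,0,0,0,0,1]'
```

```text
time: 20.3
tool_pos: [0.477, 0.0692, 0.1179]
tcp_rot: [-180.0, -0.0, -166.3]
force: [3.7, -2.7, -12.8]
gripper_width: 0.0142
grip_force: 59.1
```

```bash
python3 -m inch '[0,0,-0.15,0,0,0,1,0,0,-0.15,0,0,0,1,0,0,0,0,0,0,1]'
```

```text
time: 20.68
tool_pos: [0.4773, 0.0692, 0.1166]
tcp_rot: [-180.0, 0.0, -166.3]
force: [-0.9, -3.1, 5.3]
gripper_width: 0.014
grip_force: 59.1
```

It is resting in the notch: the force went from -12.8 to +5.3 N at a lift of about 0.0167. Release.

```bash
python3 -m inch '[0,0,0,0,0,0,0,0,0,0,0,0,0,0,0,0,0,0,0,0,0,0,0,0,0,0,0,0,0,0,0,0,0,0,0]'
```

```text
time: 21.3
tool_pos: [0.477, 0.0695, 0.1148]
tcp_rot: [180.0, -0.0, -166.4]
force: [0.6, 0.9, -0.1]
gripper_width: 0.0431
grip_force: 0.0
```

```bash
python3 -m inch '[0,0,1.5,0,0,0,0,0,0,3,0,0,0,0,0,0,4,0,0,0,0,0.2,-1.9,0,0,0,-0.156,0,0.2,-1.9,0,0,0,-0.156,0,0.2,-1.9,0,0,0,-0.156,0]'
python3 -m inch '[0.2,-1.9,0,0,0,-0.156,0,0.2,-1.9,0,0,0,-0.156,0,0.2,-1.9,0,0,0,-0.156,0,0.2,-1.9,0,0,0,-0.156,0,0.2,-1.9,0,0,0,-0.156,0,0.2,-1.9,0,0,0,-0.156,0]'
python3 -m inch '[0.2,-1.9,0,0,0,-0.156,0,0.2,-1.9,0,0,0,-0.156,0,0.2,-1.9,0,0,0,-0.156,0,0.2,-1.9,0,0,0,-0.156,0,0.2,-1.9,0,0,0,-0.156,0,0,0,0,0,0,0,0,0,0,0,0,0,0,0]'
python3 - <<'E'
from h import *
M=wristM(); p,d=capture('wrist'); np.savez('w5.npz',p=p,d=d,M=M)
t,f=capture('top'); np.savez('t5.npz',p=t,d=f)
cv2.imwrite('pics/w5.png',np.hstack([cv2.resize(p,(400,300)),cv2.resize(t[120:270,180:380],(400,300))]))
s=r.state(); print(s['tool_pos'],s['tcp_rot'])
E
```

```text
time: 22.05
tool_pos: [0.4831, 0.0119, 0.2]
tcp_rot: [180.0, 0.0, 166.5]
force: [-0.7, -0.4, 0.5]
gripper_width: 0.0433
grip_force: 0.0
time: 22.8
tool_pos: [0.495, -0.1022, 0.1998]
tcp_rot: [-180.0, -0.0, 112.9]
force: [-0.3, -0.8, 0.5]
gripper_width: 0.0429
grip_force: 0.0
time: 23.68
tool_pos: [0.5046, -0.1958, 0.1997]
tcp_rot: [-179.9, -0.0, 68.6]
force: [0.7, -0.5, 0.3]
gripper_width: 0.0436
grip_force: 0.0
[ 0.50480691 -0.19564744  0.19983001] [-1.79953152e+02 -2.67700664e-02  6.86300779e+01]
```

View pics/w5.png

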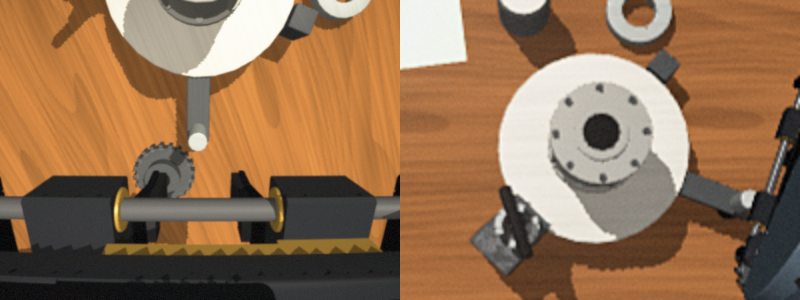

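The plunger is parked and turned, and the post at (198,140) lies between the fingers. I'll descend astride it.

```bash
python3 -m inch '[0,0,-4,0,0,0,0,0,0,-4,0,0,0,0,0,0,-4,0,0,0,0,0,0,-2,0,0,0,0,0,0,-1.5,0,0,0,0,0,0,0,0,0,0,0]'
python3 - <<'E'
import numpy as np
c=np.array([.5715,-.0235]);a0=np.radians(-111.6)
P=[c+.185*np.array([np.cos(a0+i/10),np.sin(a0+i/10)]) for i in range(13)]
print((np.diff(P,axis=0)*100).round(2).tolist())
E
```

```text
time: 24.52
tool_pos: [0.5047, -0.1959, 0.0442]
tcp_rot: [-179.9, -0.0, 68.6]
force: [0.7, 0.3, 0.8]
gripper_width: 0.0437
grip_force: 0.0
[[1.75, -0.59], [1.8, -0.42], [1.83, -0.23], [1.85, -0.05], [1.84, 0.13], [1.82, 0.32], [1.78, 0.5], [1.72, 0.67], [1.65, 0.84], [1.55, 1.0], [1.45, 1.15], [1.32, 1.29]]
```

```bash
python3 -m inch '[0.88,-0.3,0,0,0,0.05,0,0.88,-0.28,0,0,0,0.05,0,0.9,-0.21,0,0,0,0.05,0,0.9,-0.21,0,0,0,0.05,0,0.92,-0.12,0,0,0,0.05,0,0.92,-0.11,0,0,0,0.05,0]'
python3 -m inch '[0.92,-0.03,0,0,0,0.05,0,0.93,-0.02,0,0,0,0.05,0,0.92,0.06,0,0,0,0.05,0,0.92,0.07,0,0,0,0.05,0,0.91,0.16,0,0,0,0.05,0,0.91,0.16,0,0,0,0.05,0]'
```

```text
time: 25.28
tool_pos: [0.5576, -0.2082, 0.0456]
tcp_rot: [-179.8, -0.1, 85.8]
force: [-3.3, 0.2, -1.0]
gripper_width: 0.0436
grip_force: 1.8
time: 26.02
tool_pos: [0.6127, -0.2046, 0.0456]
tcp_rot: [-179.8, -0.1, 103.0]
force: [-2.9, 0.0, 0.0]
gripper_width: 0.0436
grip_force: 1.7
```

```bash
python3 -m inch '[0.89,0.25,0,0,0,0.05,0,0.89,0.25,0,0,0,0.05,0,0.86,0.33,0,0,0,0.05,0,0.86,0.34,0,0,0,0.05,0,0.83,0.42,0,0,0,0.05,0,0.82,0.42,0,0,0,0.05,0]'
python3 -m inch '[0.78,0.5,0,0,0,0.05,0,0.77,0.5,0,0,0,0.05,0,0.37,0.28,0,0,0,0.025,0,0.36,0.29,0,0,0,0.025,0]'
```

```text
time: 26.78
tool_pos: [0.6643, -0.1849, 0.0456]
tcp_rot: [-179.8, -0.1, 120.2]
force: [-3.0, -1.5, -1.4]
gripper_width: 0.0435
grip_force: 1.7
time: 27.28
tool_pos: [0.6881, -0.1692, 0.0456]
tcp_rot: [-180.0, -0.0, 128.7]
force: [-3.2, -1.0, 2.1]
gripper_width: 0.0434
grip_force: 1.5
```

```bash
python3 -m inch '[0.18,0.15,0,0,0,0.01,0,0.18,0.15,0,0,0,0.01,0,0,0,0,0,0,0,0]'
```

```text
time: 27.65
tool_pos: [0.6887, -0.1682, 0.0454]
tcp_rot: [-179.6, -0.1, 129.9]
force: [-8.9, -5.5, 4.1]
gripper_width: 0.0434
grip_force: 5.4
```

```bash
python3 -m inch '[0.15,0.12,0,0,0,0.01,0,0.15,0.12,0,0,0,0,0,0,0,0,0,0,0,0]'
```

```text
time: 28.02
tool_pos: [0.6884, -0.168, 0.0453]
tcp_rot: [-179.2, -0.3, 130.5]
force: [-15.9, -11.1, 8.1]
gripper_width: 0.0434
grip_force: 9.4
```

At the stop: 19 N with no further motion. Centre the fingers about the post, rise, and check.

```bash
python3 -m inch '[-0.5,-0.4,0,0,0,0,0,-0.6,-0.4,0,0,0,0,0,0,0,0,0,0,0,0]'
python3 -m inch '[0,0,2,0,0,0,0,0,0,4,0,0,0,0,0,0,5,0,0,0,0,0,0,5,0,0,0,0,0,0,0,0,0,0,0]'
```

```text
time: 28.4
tool_pos: [0.6848, -0.1718, 0.0453]
tcp_rot: [179.9, 0.1, 130.4]
force: [0.8, -0.2, -0.4]
gripper_width: 0.0438
grip_force: 0.0
time: 29.02
tool_pos: [0.6885, -0.1727, 0.213]
tcp_rot: [179.6, 0.7, 130.4]
force: [-0.0, 0.6, -0.4]
gripper_width: 0.0436
grip_force: 0.0
```

```bash
python3 -m inch '[0,-5,0,0,0,0,0,0,-5,0,0,0,0,0,0,-5,0,0,0,0,0,0,0,0,0,0,0,0]'
python3 - <<'E'
from h import *
t,f=capture('top'); q,e=capture('side')
cv2.imwrite('pics/fin.png',np.hstack([cv2.resize(t[100:300,60:400],(500,300)),cv2.resize(q[100:384],(300,300))]))
c=get_calibration('top'); np.savez('t6.npz',p=t,d=f)
t0=np.load('t3.npz')
cv2.imwrite('pics/fin2.png',cv2.resize(t[100:300,60:400],(800,470),interpolation=cv2.INTER_CUBIC))
print(r.state()['force'])
E
```

```text
time: 29.52
tool_pos: [0.6835, -0.326, 0.2043]
tcp_rot: [-180.0, 0.1, 130.1]
force: [0.2, 0.6, -0.3]
gripper_width: 0.0439
grip_force: 0.0
[-0.8554965   0.10267202 -0.38738075]
```

View pics/fin2.png

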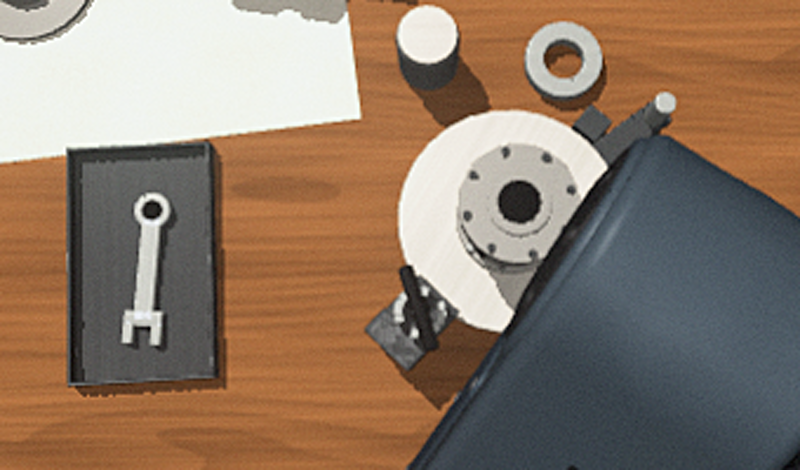

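The final view shows the spanner flat in the tray, the handle parked at a twist, and the outrigger against the stop block with the post at (665,103). The tin and bearing are in place. I'll check the numbers, then hand in if they are good.

Run:
```python
from h import *
c=get_calibration('top'); W=np.load('t6.npz')
f=lambda u,v,z=None:px2w(c,W['d'],60+u*.425,100+v*.4255,z=z)
p=f(665,103,.115); a=np.degrees(np.arctan2(p[1]+.0235,p[0]-.5715)); print(p,'swing',np.radians(a+111.6))
b=[f(405,268,.175),f(434,347,.175)]; print('bar',b,f(419,308),'twist',np.radians(np.degrees(np.arctan2(*(b[0]-b[1])[1::-1]))-133.6))
print('spanner z',f(152,195)[2],f(147,270)[2],f(143,318)[2])
ok=abs(np.radians(a+111.6)-1)<.04
if ok: print(r.hand_in())
```

```text
[ 0.67899295 -0.17433833  0.115     ] swing 0.9961479178716136
bar [array([0.51266797, 0.08011685, 0.175     ]), array([0.44188499, 0.05479798, 0.175     ])] [0.47671389 0.06786121 0.17390137] twist -1.9882443726690224
spanner z 0.01612173364489511 0.019882269256410456 0.016049120007063156
the job is handed in; nothing more can be done
None
```

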